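Put away the parts of the stripped microscope camera stand

TASK

Put away the handful left from taking down the microscope's camera stand: stand one objective canister in each of the two round wells, set the loose filter cube down into the empty square pocket, and nest the two loose aluminium angles ridge up over the large angle in the open tray, the medium one on the large one and the small one on top, legs lying flat on the legs below and about centred lengthways. Everything must sit fully down in its place, and the canisters and the loose cube must be kept upright all the while.

Things in the scene. Friction and masses are not known exactly. Their poses are not given: they have to be found in the camera images.
- well_block: grey plastic storage block with two round wells, fixed where it stands; 92 mm (its x) by 146 mm (its y) by 24 mm high. Origin at the centre of its underside, z up. Wells 50 mm wide and 20 mm deep (their floor is 4 mm above the origin), their centres at y = +38 mm and y = -38 mm, x = 0
- pocket_block: grey plastic storage block with two square pockets, fixed; 92 mm (x) by 146 mm (y) by 18 mm high. Origin at the centre of its underside, z up. Pockets 50 by 50 mm and 12 mm deep (floor 6 mm above the origin), centres at y = +38 mm (empty) and y = -38 mm (a stored filter cube sits there, fixed, to stay), x = 0, sides along x and y
- angle_tray: open grey plastic tray, fixed; 92 mm (x) by 146 mm (y), walls 3 mm thick and 14 mm high. Origin at the centre of its underside, z up, floor 3 mm above the origin. The large angle lies in it, roughly along y
- large_angle_mid (a point): centre (half-way up) of the large aluminium angle lying ridge up in the tray, loose: legs 40 mm wide and 3 mm thick at right angles, 40 mm long, so as it lies 30.4 mm high and 56.6 mm across (x). y runs along the ridge, z up; the ridge is 15.2 mm above this point
- medium_angle_mid (a point): centre (half-way up) of the medium aluminium angle, lying ridge up on the worktop, loose: legs 32 mm wide and 3 mm thick, 52 mm long, 24.7 mm high and 45.3 mm across as it lies. y runs along the ridge, z up; the ridge is 12.4 mm above this point. It can be gripped by its two flat end faces, near the ridge. Nested on the large angle its ridge is 4.2 mm above that one's ridge, this point 7.1 mm above that one's point, and it overhangs 6 mm at each end when centred
- small_angle_mid (a point): centre (half-way up) of the small aluminium angle, lying ridge up on the worktop, loose: legs 24 mm wide and 3 mm thick, 64 mm long, 19.1 mm high and 33.9 mm across as it lies. y runs along the ridge, z up; the ridge is 9.5 mm above this point. It can be gripped by its two flat end faces, near the ridge. Nested on the medium angle its ridge is 4.2 mm above that one's ridge, this point 7.1 mm above that one's point, and it overhangs 6 mm at each end when centred
- clear_canister_mid (a point): centre (half-way up) of the objective canister with the clear white cover and black base: upright cylinder 67 mm high; base 41 mm across and 16 mm high, cover above it 38 mm across. z up. Either well will do
- black_canister_mid (a point): centre (half-way up) of the objective canister with the black cover and white base: upright cylinder 67 mm high; base 41 mm across and 16 mm high, cover above it 38 mm across. z up. Either well will do
- filter_cube_mid (a point): centre (half-way up) of the loose black filter cube standing on the worktop: 36 mm along x, 40 mm along y, 34 mm high, plain side faces, z up. It may go into the pocket turned by any quarter turn
Mind the look-alikes: they are no part of the job. What is shaped like the part that bears clear_canister_mid but yellow is not meant.

How it is judged:
By the outcome, as a careful person would: the job done as asked, in the order asked, and still so for the second after the job is handed in, with the robot touching nothing.
It also fails if it takes over 99 s, if anything falls off the work surface, if the arm or the gripper's body presses on something with over 40 N, if the wrist force passes 120 N, or if a joint passes its speed limit or range.

ROBOT

A 7-joint arm with a two-finger parallel gripper is mounted at the origin on a cart in front of the work surface, level with it; the furniture and walls round the work are solid. World frame = base frame: x ahead of the robot, y to its left, z up, the work surface at z = 0. Lengths are in m, angles in rad, forces in N, time in s.
With the tool pointing down it reaches from about 0.425 to 0.925 m from the base axis. Payload 6.8 kg.
Tool frame: the origin (TCP) lies midway between the tips of the shut fingers; the grasp point (between the pads) lies 19 mm behind it; z points along the fingers, y is the line along which they close (so a half turn about z gives the same grasp; the last joint's range is limited). The gripper opens to 85 mm and grips with 20 to 120 N. Pads are 22 mm wide; open, the fingers measure 114 mm over their backs; the gripper's body (76 mm by 85 mm) begins 54 mm behind the grasp point. The pads swing forward as they close: fully open they stand 13 mm farther back than shut.
Start: joints at [-1.211, 0.477, 0.022, 1.555, -0.011, 1.109, -0.083], TCP at [0.304, 0.602, 0.231] pointing down, gripper open.
Joint ranges: [-2.96, 2.96], [-0.34, 2.1], [-1.41, 1.46], [0.24, 2.44], [-1.37, 4.51], [0.17, 1.92], [-2.96, 2.96]. Speed limits (rad/s): [2.39, 2.39, 3.14, 3.14, 3.14, 3.14, 3.14].

INTERFACE

Orientations are given as a rotation vector (axis times angle).
In Python, from bench import r gives the robot as it stands.
- The arm moves only by the tool servo_tool, never from a script. Its arguments are lists of equal length, an entry for each row: "turn": the turn, a rotation vector about the world's x, y, z in units of 5 degrees (1.0 is 5 degrees), a list of three; "slide": the shift along the world's x, y, z in units of 30 mm (1.0 is 30 mm), a list of three; "hand": the opening, from 0 (shut) to 1 (fully open). In form: {"turn": [[rx, ry, rz], ...], "slide": [[dx, dy, dz], ...], "hand": [hand, ...]}. A call has 1 to 8 rows; each row is the pose to reach, as a shift and turn from the pose commanded when the call began; what a row does not reach only later rows make up. A row lasts 1/8 s, in which the tool goes at most 62.5 mm and 10.7 degrees, less where a joint would pass 70% of its speed; a pose out of reach is approached as far as the arm can. A call with a gripper value outside its range is refused whole. The fingers move at their own pace and stop on an object; "squeeze" is the grip in N (left out, the last holds). Time passes only in rows, so rows that repeat a pose let the fingers close. It gives the time, the measured TCP pose, the force, the opening and the grip force at its end, in the units of the state.
- r.get_obs(): the state, without advancing time (a new reading comes with each control period).
- r.grab_frame(name): name is "side" or "top"; returns (picture, depth): 420x560x3 uint8, red, green, blue; 420x560 float32, m along the optical axis (not along the pixel's ray), 0 where there is no reading.
- r.get_calibration(name): a dict with "fovy" (degrees; the focal length in pixels is half the picture's height over the tangent of half this angle, whatever the lens; pixels are square), "cx", "cy" (the principal point, pixels), "R" (3x3) and "t" (3): a world point X has camera coordinates R X + t. Camera axes: x right, y down, z forward; pixel columns grow to the right and rows downward; lengths in m; the calibration is good to about 2 mm. A picture is of the moment at which its call begins. get_calibration takes no time and is no camera call.
- r.hand_in(): hands the job in; it is judged then, once.
The state is a dict: "clock": time; "joints": joint angles; "qvel": joint speeds; "tau": joint torques, N m; "tcp_pos": TCP position; "orientation": TCP orientation; "contact_force": force on the tool from outside, world axes, zero at the start; "moment": the same for the moment, N m; "grip_width": finger opening in m; "gripper_force": force on a finger pad.
Only numpy, scipy, OpenCV 4.12 (cv2) and the standard library are available. Lean on these libraries where they do the work, as an engineer would, in place of code of your own. Each camera call takes 0.05 s, during which the arm holds its last target. There are 200 camera calls.

## Working session

There is one attempt and no reset: what is moved stays moved. The work goes in short steps, Python scripts to look and compute and a tool call to move; the robot and the scene stay as the last step left them, time stands still between calls to the robot, and variables do not carry over. Pictures are saved under pics/ and viewed, at most 14 in all, crops included, and the job is handed in when it is done.

Besides the shell and the picture viewer there is one more tool, called after "Emit:" as name(argument=value, ...) on one line, values as JSON. servo_tool: Moves the arm, as the interface text tells. Its arguments: {"type":"object","properties":{"turn":{"type":"array"},"slide":{"type":"array"},"hand":{"type":"array"},"squeeze":{"type":"number"}},"required":["turn","slide","hand"]}

```bash
mkdir -p pics; cat > h.py <<'E'
import numpy as np,cv2
from bench import r
def cloud(n):
    p,d=r.grab_frame(n);c=r.get_calibration(n);R=np.array(c["R"]);t=np.array(c["t"])
    f=210/np.tan(np.radians(c["fovy"])/2);v,u=np.mgrid[:420,:560]
    X=np.stack([(u-c["cx"])/f*d,(v-c["cy"])/f*d,d],-1)
    W=(X-t)@R; W[d==0]=np.nan
    return p,W
def save(n,p): cv2.imwrite("pics/"+n,p[...,::-1])
E
python3 - <<'E'
from h import *
for n in("top","side"):
    p,W=cloud(n);save(n+"0.png",p);np.savez(n+"0.npz",p=p,W=W);c=r.get_calibration(n);print(c)
print(r.get_obs())
E
```

```text
{'fovy': 51.31170599666681, 'cx': 277.78854225999567, 'cy': 211.86953141213053, 'R': array([[ 0.01613182, -0.99959664, -0.02337373],
       [-0.99213645, -0.01310084, -0.12447342],
       [ 0.12411699,  0.02519792, -0.9919476 ]]), 't': array([0.14044126, 0.56593791, 0.91459363])}
{'fovy': 55.4599923706398, 'cx': 279.04166982136434, 'cy': 216.5415945097031, 'R': array([[-0.9998582 ,  0.00467964, -0.01617665],
       [ 0.01595621,  0.57036569, -0.82123589],
       [ 0.00538352, -0.82137755, -0.57035948]]), 't': array([ 0.564672  , -0.03074062,  1.0286195 ])}
{'clock': 0.1, 'joints': array([-1.21109502,  0.47772494,  0.02233995,  1.55629414, -0.01150659,
        1.10931727, -0.08309537]), 'qvel': array([ 1.09191327e-03, -9.49954632e-04, -5.83661536e-05, -5.49038224e-04,
        1.07514630e-03, -8.23043407e-04, -2.81964090e-05]), 'tau': array([ 4.34084664e-03, -5.97763324e+01,  1.61387768e+00, -2.81957370e+01,
        1.28976649e-02,  4.99266753e-03, -1.71952325e-05]), 'tcp_pos': array([0.30414879, 0.60202158, 0.23044254]), 'orientation': array([-7.28038786e-01, -3.05579486e+00,  2.50284324e-03]), 'contact_force': array([0.5527142, 0.2047758, 0.3111347]), 'moment': array([-0.00965634, -0.06434615,  0.04400721]), 'gripper_force': 0.0, 'grip_width': 0.08547051045163466}
```

View pics/top0.png

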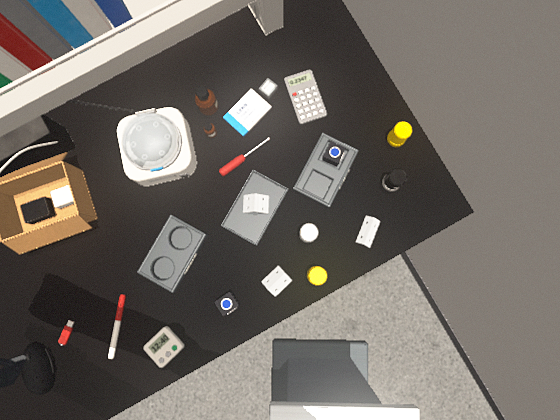

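View pics/side0.png

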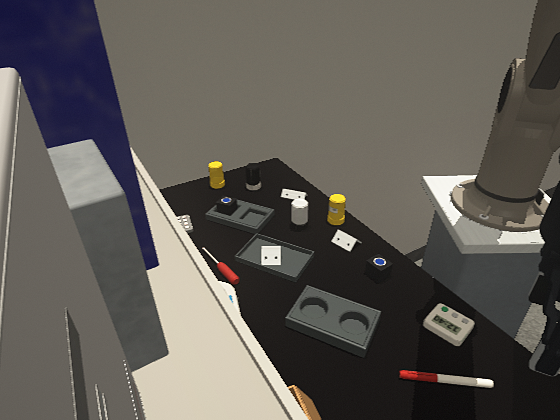

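The top view shows the wells at (163,268) and (181,238), and the tray with the large angle at (256,203). The empty pocket is at (319,183), with the stored cube at (335,152). The clear canister is at (309,232), the black canister at (395,181), the loose cube at (227,304), the medium angle at (276,281) and the small angle at (368,232). The canisters at (400,133) and (317,275) are yellow decoys.

```bash
cat > m.py <<'E'
from h import *
T=np.load("top0.npz");S=np.load("side0.npz")
S_={"well":((163,268),.020,.03,.10),"pocket":((319,183),.014,.022,.10),"tray":((256,203),.009,.02,.10),"large":((256,203),.022,.05,.045),
"med":((276,281),.004,.04,.045),"small":((368,232),.004,.04,.05),"clear":((309,232),.055,.08,.03),"black":((395,181),.055,.08,.035),"cube":((227,304),.025,.05,.035)}
def blob(W,c,lo,hi,rad):
    P=W.reshape(-1,3);m=(np.abs(P[:,:2]-c)<rad).all(1)&(P[:,2]>lo)&(P[:,2]<hi)
    return P[m]
def go(T,S):
  for n,((u,v),lo,hi,rad) in S_.items():
    c=T[v,u,:2]
    for nm,W in(("T",T),("S",S)):
        cc=c
        for k in range(3):
            P=blob(W,cc,lo,hi,rad)
            if len(P)<8: break
            (x,y),(a,b),g=cv2.minAreaRect(P[:,:2].astype(np.float32)); cc=np.array([x,y])
        if len(P)<8: print(n,nm,len(P));continue
        if b>a: a,b,g=b,a,g+90
        print(n,nm,len(P),"xy %.4f %.4f long %.4f short %.4f longdir %.1f ztop %.4f med %.4f"%(x,y,a,b,(g+90)%180-90,np.percentile(P[:,2],98),np.median(P[:,2])), np.round(np.hypot(x,y),3))
if __name__=="__main__":
    go(T["W"],S["W"])
    for u,v in((100,380),(330,300),(250,250)): print(T["W"][v,u])
    for u,v in((163,268),(181,238),(319,183),(335,145)): print(T["W"][v,u])
E
python3 m.py
```

```text
well T 2000 xy 0.4726 0.3821 long 0.1461 short 0.0934 longdir -27.9 ztop 0.0285 med 0.0249 0.608
well S 2558 xy 0.4697 0.3789 long 0.1458 short 0.0937 longdir -27.9 ztop 0.0268 med 0.0249 0.603
pocket T 1608 xy 0.6313 0.0820 long 0.2630 short 0.1363 longdir -51.8 ztop 0.0215 med 0.0185 0.637
pocket S 871 xy 0.6144 0.0913 long 0.2435 short 0.1491 longdir -57.3 ztop 0.0212 med 0.0189 0.621
tray T 828 xy 0.5924 0.1899 long 0.1967 short 0.1964 longdir 89.2 ztop 0.0197 med 0.0158 0.622
tray S 1054 xy 0.5887 0.1842 long 0.1981 short 0.1961 longdir 0.0 ztop 0.0198 med 0.0144 0.617
large T 201 xy 0.5858 0.2000 long 0.0409 short 0.0267 longdir 0.9 ztop 0.0355 med 0.0281 0.619
large S 158 xy 0.5822 0.2015 long 0.0393 short 0.0183 longdir -6.2 ztop 0.0350 med 0.0279 0.616
med T 500 xy 0.4153 0.1533 long 0.0880 short 0.0852 longdir -89.1 ztop 0.0262 med 0.0142 0.443
med S 292 xy 0.4314 0.1454 long 0.0828 short 0.0465 longdir -45.7 ztop 0.0254 med 0.0149 0.455
small T 429 xy 0.5234 -0.0503 long 0.0983 short 0.0971 longdir 0.8 ztop 0.0201 med 0.0112 0.526
small S 190 xy 0.5251 -0.0471 long 0.0854 
[... 199 characters left out ...]
.0362 longdir -2.8 ztop 0.0701 med 0.0673 0.522
black T 277 xy 0.6395 -0.1037 long 0.0379 short 0.0367 longdir -78.7 ztop 0.0707 med 0.0677 0.648
black S 127 xy 0.6341 -0.1051 long 0.0370 short 0.0344 longdir 67.0 ztop 0.0704 med 0.0673 0.643
cube T 341 xy 0.3663 0.2559 long 0.0410 short 0.0374 longdir -54.2 ztop 0.0386 med 0.0349 0.447
cube S 330 xy 0.3631 0.2532 long 0.0409 short 0.0393 longdir -55.2 ztop 0.0372 med 0.0347 0.443
[ 1.94301084e-01  5.31079793e-01 -2.99191993e-04]
[ 0.31683217 -0.04397469 -0.79639749]
[ 0.48156438  0.21065209 -0.00104735]
[0.43841771 0.4029043  0.00651442]
[0.50570653 0.36544941 0.00700426]
[0.63403094 0.05760086 0.00959104]
[0.71276218 0.02521949 0.04330927]
```

```bash
cat > m2.py <<'E'
from h import *
seeds={"well":(.4726,.382,.006),"pocket":(.634,.0576,.008),"tray":(.586,.200,.004),"med":(.424,.148,.003),"small":(.522,-.047,.003),"cube":(.366,.256,.006),"large":(.586,.2,.016)}
def rect(W,x0,y0,lo):
    z=np.nan_to_num(W[...,2]); m=((z>lo)&(z<.08)).astype(np.uint8)
    n,l=cv2.connectedComponents(m,connectivity=4)
    d=np.hypot(W[...,0]-x0,W[...,1]-y0);d[(m==0)|np.isnan(d)]=9
    k=l.flat[np.argmin(d)];P=W[l==k]
    return P
def run(Ws,names):
  for n in names:
    x0,y0,lo=seeds[n]
    for nm,W in Ws.items():
        P=rect(W,x0,y0,lo);(x,y),(a,b),g=cv2.minAreaRect(P[:,:2].astype(np.float32))
        if b>a:a,b,g=b,a,g+90
        s="";
        if n in("med","small","large"):
            # ridge line from points near top
            Q=P[P[:,2]>np.percentile(P[:,2],98)-.005];(rx,ry),(ra,rb),rg=cv2.minAreaRect(Q[:,:2].astype(np.float32))
            if rb>ra: rg+=90;ra,rb=rb,ra
            s="ridge %.4f %.4f len %.4f w %.4f dir %.1f top %.4f"%(rx,ry,ra,rb,(rg+90)%180-90,np.percentile(P[:,2],98))
        print(n,nm,len(P),"xy %.4f %.4f %.4f x %.4f dir %.1f"%(x,y,a,b,(g+90)%180-90),s)
if __name__=="__main__":
    run({k:np.load(f)["W"] for k,f in(("T","top0.npz"),("S","side0.npz"))},seeds)
    p=np.load("top0.npz")["p"];q=np.load("side0.npz")["p"]
    c=np.hstack([cv2.resize(p[120:330,130:420],None,fx=1.37,fy=1.37,interpolation=2),])
    cv2.imwrite("pics/c1.png",cv2.resize(p[130:320,150:420],None,fx=2.9,fy=2.9,interpolation=2)[...,::-1])
E
python3 m2.py
```

```text
well T 2246 xy 0.4740 0.3846 0.1462 x 0.0994 dir -28.0 
well S 3367 xy 0.4697 0.3790 0.1458 x 0.0939 dir -27.9 
pocket T 7 xy 0.6375 0.0576 0.0070 x 0.0045 dir -0.1 
pocket S 2 xy 0.6313 0.0566 0.0037 x 0.0000 dir -87.5 
tray T 1310 xy 0.5807 0.2044 0.1511 x 0.0972 dir -28.1 
tray S 3289 xy 0.6198 0.1177 0.3566 x 0.1555 dir -60.9 
med T 469 xy 0.4159 0.1526 0.0530 x 0.0451 dir -44.5 ridge 0.4167 0.1516 len 0.0504 w 0.0120 dir -42.6 top 0.0263
med S 304 xy 0.4164 0.1551 0.0644 x 0.0365 dir -21.8 ridge 0.4140 0.1494 len 0.0534 w 0.0107 dir -41.4 top 0.0254
small T 415 xy 0.5284 -0.0501 0.0644 x 0.0375 dir -24.7 ridge 0.5278 -0.0514 len 0.0636 w 0.0147 dir -23.6 top 0.0202
small S 681 xy 0.5264 0.0008 0.2003 x 0.0701 dir 87.9 ridge 0.5156 0.0813 len 0.0374 w 0.0356 dir -4.0 top 0.0694
cube T 359 xy 0.3663 0.2559 0.0410 x 0.0374 dir -54.2 
cube S 515 xy 0.3630 0.2534 0.0411 x 0.0394 dir -56.0 
large T 289 xy 0.5858 0.2015 0.0409 x 0.0381 dir 0.9 ridge 0.5855 0.2005 len 0.0403 w 0.0110 dir 1.4 top 0.0353
large S 226 xy 0.5824 0.2055 0.0387 x 0.0250 dir 0.3 ridge 0.5822 0.1983 len 0.0385 w 0.0096 dir 5.7 top 0.0349
```

View pics/c1.png

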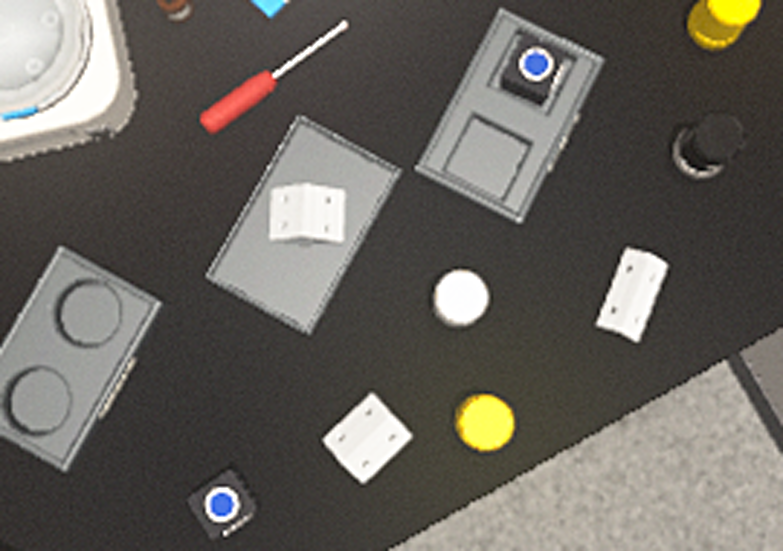

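The crop agrees with the measurements: blocks at −28°, large-angle ridge at about +2°, medium at −43°, small at −24°. The two cameras differ by about 3 mm, so I average them. First move is to above the clear canister at (0.5175, 0.0823), with the closing line at 63°, which already suits the wells.

Emit:
servo_tool(turn=[[0,0,0],[0,0,0],[0,0,0],[0,0,0],[0,0,0],[0,0,0],[0,0,0],[0,0,0]], slide=[[1,-2,-1],[2,-4,-2],[3,-6,-2],[4,-8,-2],[5,-10,-2],[6,-12,-2],[7,-14,-2],[7.11,-15,-2]], hand=[1,1,1,1,1,1,1,1], squeeze=40)

```text
clock: 1.1
tcp_pos: [0.5154, 0.16, 0.1713]
orientation: [0.728, 3.056, 0.0]
contact_force: [1.1, -0.1, -0.4]
grip_width: 0.0853
gripper_force: 0.0
```

```bash
python3 - <<'E'
from h import *
# pocket block from outer corners in crop (top view), rim z=.018
c=r.get_calibration("top");R=np.array(c["R"]);t=np.array(c["t"]);f=210/np.tan(np.radians(c["fovy"])/2)
def px(u,v,z):
    d=R.T@np.array([(u-c["cx"])/f,(v-c["cy"])/f,1]);o=-R.T@t;return (o+d*(z-o[2])/d[2])[:2]
C=np.array([px(150+a/2.9,130+b/2.9,.018) for a,b in((503,9),(604,60),(520,221),(416,169))])
print(C.mean(0),np.linalg.norm(C-np.roll(C,1,0),axis=1),np.degrees(np.arctan2(*(C[0]-C[3])[::-1])))
P=np.array([px(150+a/2.9,130+b/2.9,.018) for a,b in((468,114),(531,147),(509,203),(444,172))]);print(P.mean(0))
o=r.get_obs();print(o["clock"],o["tcp_pos"])
E
```

```text
[0.66371444 0.04228994] [0.14392336 0.08799425 0.14254188 0.08913831] -27.49980578252071
[0.62832029 0.05980854]
1.1 [0.51542766 0.16004075 0.17125506]
```

Emit:
servo_tool(turn=[[0,0,0],[0,0,0],[0,0,0],[0,0,0],[0,0,0],[0,0,0],[0,0,0],[0,0,0]], slide=[[0,-1.2,0],[0,-2.32,0],[0,-2.32,-1.5],[0,-2.32,-3],[0,-2.32,-4.2],[0,-2.32,-4.78],[0,-2.32,-4.78],[0,-2.32,-4.78]], hand=[1,1,1,1,1,1,1,1])

```text
clock: 2.1
tcp_pos: [0.5156, 0.0925, 0.029]
orientation: [0.728, 3.054, 0.002]
contact_force: [-0.4, 0.7, 0.6]
grip_width: 0.0853
gripper_force: 0.0
```

Emit:
servo_tool(turn=[[0,0,0],[0,0,0],[0,0,0],[0,0,0],[0,0,0],[0,0,0]], slide=[[0,0,0],[0,0,0],[0,0,0],[0,0,0],[0,0,0],[0,0,0]], hand=[0.3,0.3,0.3,0.3,0.3,0.3])

```text
clock: 2.85
tcp_pos: [0.5148, 0.0922, 0.0286]
orientation: [0.728, 3.056, 0.0]
contact_force: [-2.2, -0.4, 6.2]
grip_width: 0.0368
gripper_force: 39.6
```

The first call was clipped, so the hand landed about 7 mm off-centre on the canister across the pads. I'll open, shift and regrip.

Emit:
servo_tool(turn=[[0,0,0],[0,0,0],[0,0,0],[0,0,0],[0,0,0],[0,0,0],[0,0,0],[0,0,0]], slide=[[0,0,0],[0,0,0],[0,0,0],[0.1,-0.05,0],[0.21,-0.1,0],[0.21,-0.1,0],[0.21,-0.1,0],[0.21,-0.1,0]], hand=[0.6,0.6,0.6,0.6,0.6,0.6,0.3,0.3])

```text
clock: 3.85
tcp_pos: [0.5209, 0.0892, 0.028]
orientation: [0.728, 3.056, -0.0]
contact_force: [-0.3, -0.3, 2.1]
grip_width: 0.0373
gripper_force: 40.1
```

Emit:
servo_tool(turn=[[0,0,0],[0,0,0],[0,0,0],[0,0,0]], slide=[[0,0,0],[0,0,0],[0,0,0],[0,0,0]], hand=[0.3,0.3,0.3,0.3])

```text
clock: 4.35
tcp_pos: [0.5209, 0.0892, 0.028]
orientation: [0.728, 3.056, 0.0]
contact_force: [-0.1, -1.0, 4.0]
grip_width: 0.0376
gripper_force: 40.4
```

```bash
python3 - <<'E'
from h import *
for n in("top","side"):
    p,W=cloud(n)
    if n=="top": save("g1.png",cv2.resize(p[180:290,240:400],None,fx=4,fy=4))
    P=W.reshape(-1,3);m=(np.hypot(P[:,0]-.516,P[:,1]-.09)<.05)&(abs(P[:,2]-.067)<.006)&(p.reshape(-1,3).min(1)>150)
    print(n,m.sum(),cv2.minAreaRect(P[m][:,:2].astype(np.float32)))
E
```

```text
top 0 ((0.0, 0.0), (0.0, 0.0), 0.0)
side 47 ((0.5136754512786865, 0.087059885263443), (0.020846251398324966, 0.03454945608973503), 22.548927307128906)
```

View pics/g1.png

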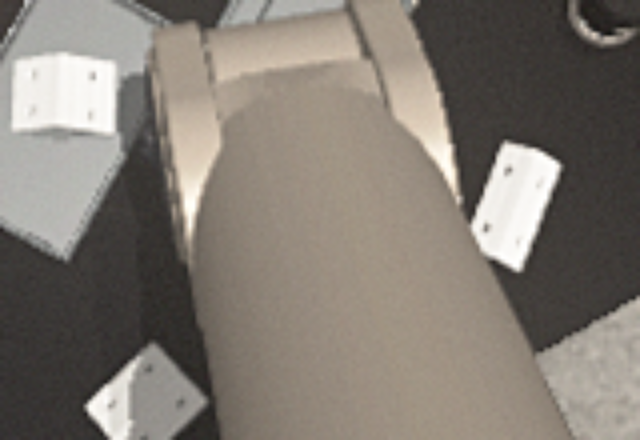

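The top view of the grip is blocked by the arm. The grip width of 37.6 mm shows the cover is held centrally, so I lift and carry it to the nearer well.

Emit:
servo_tool(turn=[[0,0,0],[0,0,0],[0,0,0],[0,0,0],[0,0,0],[0,0,0],[0,0,0],[0,0,0]], slide=[[0,0,0.8],[0,0,2],[-0.1,1.5,2.3],[-0.2,3,2.3],[-0.3,4.5,2.3],[-0.4,6,2.3],[-0.5,7.5,2.3],[-0.54,8.6,2.3]], hand=[0.3,0.3,0.3,0.3,0.3,0.3,0.3,0.3])

```text
clock: 5.45
tcp_pos: [0.5034, 0.35, 0.0963]
orientation: [-0.724, -3.056, -0.0]
contact_force: [0.7, -0.0, 0.2]
grip_width: 0.037
gripper_force: 40.3
```

Emit:
servo_tool(turn=[[0,0,0],[0,0,0],[0,0,0]], slide=[[0,0.52,0],[0,0.52,0],[0,0.52,0]], hand=[0.3,0.3,0.3])

```text
clock: 5.82
tcp_pos: [0.5051, 0.3606, 0.0966]
orientation: [0.732, 3.055, -0.002]
contact_force: [-0.7, 0.5, -1.2]
grip_width: 0.0376
gripper_force: 40.3
```

```bash
python3 - <<'E'
from h import *
p,W=cloud("side");save("g2.png",cv2.resize(p[220:380,240:440],None,fx=4,fy=4))
print(r.get_obs()["tcp_pos"])
P=W.reshape(-1,3);m=(np.hypot(P[:,0]-.505,P[:,1]-.363)<.04)&(P[:,2]>.06)&(P[:,2]<.13)&(p.reshape(-1,3).min(1)>150)
Q=P[m];print(m.sum(),np.percentile(Q,[2,50,98],axis=0))
E
```

```text
[0.50523046 0.36059223 0.09676531]Traceback (most recent call last):
  File "<stdin>", line 5, in <module>
    return _quantile_unchecked(
        a, q, axis, out, overwrite_input, method, keepdims, weights)
    return _ureduce(a,
                    func=_quantile_ureduce_func,
    ...<5 lines>...
                    overwrite_input=overwrite_input,
                    method=method)
    r = func(a, **kwargs)
    result = _quantile(arr,
                       quantiles=q,
    ...<2 lines>...
                       out=out,
                       weights=wgt)
    slices_having_nans = np.isnan(arr[-1, ...])
                                  ~~~^^^^^^^^^
IndexError: index -1 is out of bounds for axis 0 with size 0
```

View pics/g2.png

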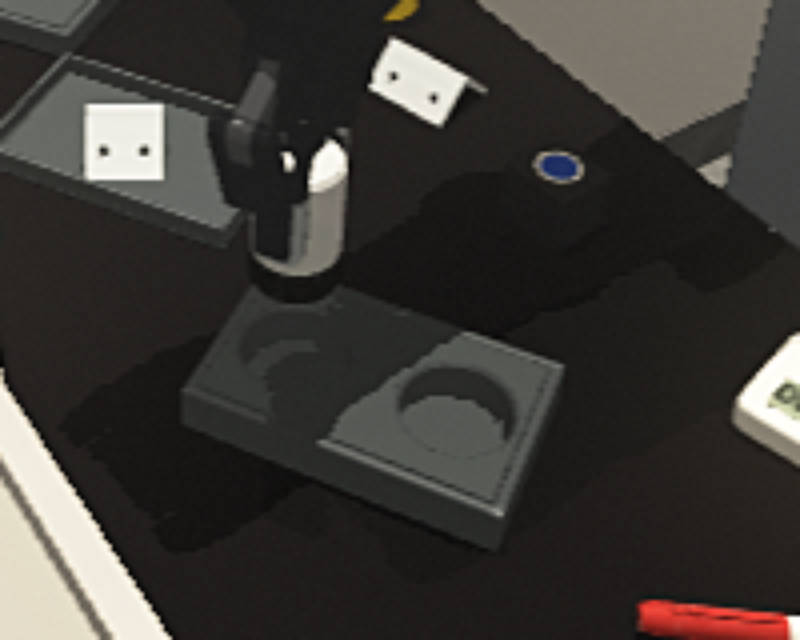

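The canister hangs upright just over the nearer well, whose rim is centred at about (295,352) in the crop. I lower it.

Emit:
servo_tool(turn=[[0,0,0],[0,0,0],[0,0,0],[0,0,0],[0,0,0],[0,0,0],[0,0,0]], slide=[[0,0.05,-0.5],[0,0.05,-1.1],[0,0.05,-1.4],[0,0.05,-1.7],[0,0.05,-1.9],[0,0.05,-2.1],[0,0.05,-2.1]], hand=[0.3,0.3,0.3,0.3,0.3,0.3,0.3])

```text
clock: 6.75
tcp_pos: [0.5045, 0.3643, 0.0336]
orientation: [-0.728, -3.056, 0.001]
contact_force: [1.1, 0.5, -1.0]
grip_width: 0.0376
gripper_force: 40.3
```

Emit:
servo_tool(turn=[[0,0,0],[0,0,0],[0,0,0],[0,0,0],[0,0,0],[0,0,0],[0,0,0],[0,0,0]], slide=[[0,0,-0.06],[0,0,-0.06],[0,0,-0.06],[0,0,-0.06],[0,0,-0.06],[0,0,0.8],[0,0,2],[0,0,3]], hand=[0.3,0.3,0.7,0.7,0.7,0.7,0.9,1])

```text
clock: 7.75
tcp_pos: [0.5048, 0.3645, 0.1252]
orientation: [0.728, 3.056, 0.001]
contact_force: [-0.3, 1.4, 0.4]
grip_width: 0.0851
gripper_force: 0.0
```

Emit:
servo_tool(turn=[[0,0,0],[0,0,0],[0,0,0],[0,0,0],[0,0,0],[0,0,0],[0,0,0],[0,0,0]], slide=[[0.4,-1.8,0],[0.8,-3.6,0],[1.2,-5.4,0],[1.7,-7.2,0],[2.2,-9,0],[2.7,-10.8,0],[3.2,-12.6,0],[3.6,-14,0]], hand=[1,1,1,1,1,1,1,1])

```text
clock: 8.75
tcp_pos: [0.613, -0.0586, 0.1242]
orientation: [0.731, 3.055, -0.001]
contact_force: [0.4, 0.2, -0.2]
grip_width: 0.0854
gripper_force: 0.0
```

```bash
python3 - <<'E'
from h import *
for n in("top","side"):
    p,W=cloud(n)
    P=W.reshape(-1,3);m=(np.hypot(P[:,0]-.505,P[:,1]-.363)<.03)&(P[:,2]>.06)&(P[:,2]<.085)
    if m.sum():print(n,m.sum(),cv2.minAreaRect(P[m][:,:2].astype(np.float32)),np.median(P[m][:,2]))
print(r.get_obs()["tcp_pos"])
E
```

```text
top 272 ((0.5068479776382446, 0.3658427894115448), (0.03594866022467613, 0.03747225180268288), 0.09084843844175339) 0.07201780607394892
side 359 ((0.5046321153640747, 0.364258348941803), (0.0354715920984745, 0.03801453113555908), 84.9068374633789) 0.07180436302753361
[ 0.61329057 -0.06309246  0.12434857]
```

The clear canister is seated: its top is 4 mm higher than it was on the worktop. The robot frame also agrees with the side camera to within 1 mm. Next is the black canister.

Emit:
servo_tool(turn=[[0,0,0],[0,0,0],[0,0,0],[0,0,0]], slide=[[0.4,-0.7,0],[0.75,-1.4,0],[0.75,-1.4,0],[0.75,-1.4,0]], hand=[1,1,1,1])

```text
clock: 9.35
tcp_pos: [0.6351, -0.097, 0.1237]
orientation: [-0.727, -3.056, -0.001]
contact_force: [-0.5, 0.6, -0.1]
grip_width: 0.0851
gripper_force: 0.0
```

Emit:
servo_tool(turn=[[0,0,0],[0,0,0],[0,0,0],[0,0,0],[0,0,0],[0,0,0],[0,0,0],[0,0,0]], slide=[[0.03,-0.27,0],[0.03,-0.27,-0.8],[0.03,-0.27,-2],[0.03,-0.27,-3],[0.03,-0.27,-3.19],[0.03,-0.27,-3.19],[0.03,-0.27,-3.19],[0.03,-0.27,-3.19]], hand=[1,1,1,1,1,1,0.3,0.3])

```text
clock: 10.35
tcp_pos: [0.6369, -0.1058, 0.0295]
orientation: [0.728, 3.054, 0.001]
contact_force: [0.6, -0.6, 0.7]
grip_width: 0.0514
gripper_force: 0.0
```

Emit:
servo_tool(turn=[[0,0,0],[0,0,0],[0,0,0],[0,0,0],[0,0,0]], slide=[[0,0,0],[0,0,0],[0,0,0],[0,0,0],[0,0,0]], hand=[0.3,0.3,0.3,0.3,0.3])

```text
clock: 10.98
tcp_pos: [0.6367, -0.1059, 0.0292]
orientation: [0.728, 3.055, 0.0]
contact_force: [-1.0, 0.3, 6.6]
grip_width: 0.0374
gripper_force: 40.7
```

Emit:
servo_tool(turn=[[0,0,0],[0,0,0],[0,0,0],[0,0,0],[0,0,0],[0,0,0],[0,0,0],[0,0,0]], slide=[[0,0,0.8],[0,0,2],[-0.3,0.7,3],[-1,2.4,3.1],[-1.7,4.2,3.1],[-2.4,6,3.1],[-3.1,7.8,3.1],[-3.8,9.5,3.1]], hand=[0.3,0.3,0.3,0.3,0.3,0.3,0.3,0.3])

```text
clock: 11.98
tcp_pos: [0.521, 0.1811, 0.1212]
orientation: [-0.727, -3.056, -0.0]
contact_force: [1.0, 0.7, -1.4]
grip_width: 0.0371
gripper_force: 40.3
```

Emit:
servo_tool(turn=[[0,0,0],[0,0,0],[0,0,0],[0,0,0],[0,0,0],[0,0,0],[0,0,0]], slide=[[-0.7,1.7,0],[-1.4,3.4,0],[-2.1,5.1,0],[-2.7,6.8,0],[-2.87,7.3,0],[-2.87,7.3,0],[-2.87,7.3,0]], hand=[0.3,0.3,0.3,0.3,0.3,0.3,0.3])

```text
clock: 12.85
tcp_pos: [0.437, 0.396, 0.121]
orientation: [0.732, 3.055, -0.002]
contact_force: [-0.1, -0.2, -1.1]
grip_width: 0.0373
gripper_force: 40.3
```

Emit:
servo_tool(turn=[[0,0,0],[0,0,0],[0,0,0],[0,0,0],[0,0,0],[0,0,0],[0,0,0],[0,0,0]], slide=[[0,0.05,-0.8],[0,0.05,-1.7],[0,0.05,-2.1],[0,0.05,-2.4],[0,0.05,-2.7],[0,0.05,-2.93],[0,0.05,-2.93],[0,0.05,-2.93]], hand=[0.3,0.3,0.3,0.3,0.3,0.3,0.3,0.3])

```text
clock: 13.85
tcp_pos: [0.4361, 0.4, 0.0334]
orientation: [0.728, 3.056, 0.001]
contact_force: [-0.4, 0.8, -0.8]
grip_width: 0.0373
gripper_force: 40.4
```

Emit:
servo_tool(turn=[[0,0,0],[0,0,0],[0,0,0],[0,0,0],[0,0,0],[0,0,0],[0,0,0],[0,0,0]], slide=[[0,0,-0.02],[0,0,-0.02],[0,0,-0.02],[0,0,-0.02],[0,0,-0.02],[0,0,0.8],[0,0,2],[0,0,2.5]], hand=[0.3,0.3,0.7,0.7,0.7,0.7,0.9,1])

```text
clock: 14.85
tcp_pos: [0.4368, 0.4005, 0.1101]
orientation: [0.728, 3.055, 0.004]
contact_force: [0.1, 0.5, -0.6]
grip_width: 0.0854
gripper_force: 0.0
```

Emit:
servo_tool(turn=[[0,0,-1.5],[0,0,-3],[0,0,-4.5],[0,0,-5.64],[0,0,-5.64],[0,0,-5.64]], slide=[[-0.6,-1.2,0],[-1.2,-2.4,0],[-1.8,-3.6,0],[-2.4,-4.87,0],[-2.4,-4.87,0],[-2.4,-4.87,0]], hand=[1,1,1,1,1,1])

```text
clock: 15.6
tcp_pos: [0.3643, 0.2544, 0.1084]
orientation: [1.449, 2.787, 0.001]
contact_force: [-0.1, -0.6, 0.3]
grip_width: 0.0852
gripper_force: 0.0
```

```bash
python3 - <<'E'
from h import *
for n in("top","side"):
    p,W=cloud(n)
    P=W.reshape(-1,3);m=(np.hypot(P[:,0]-.4365,P[:,1]-.398)<.03)&(P[:,2]>.06)&(P[:,2]<.085)
    if m.sum():print(n,m.sum(),cv2.minAreaRect(P[m][:,:2].astype(np.float32)),np.median(P[m][:,2]))
o=r.get_obs();v=o["orientation"];print(o["tcp_pos"],cv2.Rodrigues(v)[0][:,1])
E
```

```text
top 284 ((0.439723402261734, 0.4016397297382355), (0.035247962921857834, 0.038036566227674484), 0.5255470871925354) 0.0719183674430651
side 410 ((0.4368472099304199, 0.3990195393562317), (0.03673512116074562, 0.037969037890434265), 55.1816291809082) 0.07149351920424993
[0.36455967 0.25493455 0.10838487] [0.81833811 0.57473616 0.00104603]
```

Both canisters are seated. Now I descend on the cube.

Emit:
servo_tool(turn=[[0,0,0],[0,0,0],[0,0,0],[0,0,0],[0,0,0],[0,0,0],[0,0,0],[0,0,0]], slide=[[0,0,-0.8],[0,0,-2],[0,0,-2.9],[0,0,-3.15],[0,0,-3.15],[0,0,-3.15],[0,0,-3.15],[0,0,-3.15]], hand=[1,1,1,1,1,0.25,0.25,0.25])

```text
clock: 16.7
tcp_pos: [0.3643, 0.2541, 0.0145]
orientation: [1.45, 2.786, 0.002]
contact_force: [-0.6, -0.7, 9.4]
grip_width: 0.0351
gripper_force: 39.3
```

Emit:
servo_tool(turn=[[0,0,0],[0,0,0],[0,0,0],[0,0,0]], slide=[[0,0,0],[0,0,0],[0,0,0],[0,0,0]], hand=[0.25,0.25,0.25,0.25])

```text
clock: 17.2
tcp_pos: [0.3644, 0.2541, 0.0146]
orientation: [1.451, 2.786, 0.002]
contact_force: [-0.7, -0.8, 6.3]
grip_width: 0.0351
gripper_force: 39.9
```

Emit:
servo_tool(turn=[[0,0,0],[0,0,0],[0,0,1],[0,0,2],[0,0,3],[0,0,4],[0,0,5.4],[0,0,5.4]], slide=[[0,0,0.8],[0,0,2],[1.4,-1,2.5],[2.8,-2.1,2.5],[4.2,-3.1,2.5],[5.6,-4.2,2.5],[7,-5.2,2.5],[8.2,-6.1,2.5]], hand=[0.25,0.25,0.25,0.25,0.25,0.25,0.25,0.25])

```text
clock: 18.2
tcp_pos: [0.6113, 0.069, 0.089]
orientation: [0.759, 3.048, 0.0]
contact_force: [0.3, 0.3, -1.2]
grip_width: 0.0352
gripper_force: 40.6
```

Emit:
servo_tool(turn=[[0,0,0],[0,0,0],[0,0,0],[0,0,0]], slide=[[0.3,-0.2,0],[0.58,-0.4,-1],[0.58,-0.4,-1],[0.58,-0.4,-1]], hand=[0.25,0.25,0.25,0.25])

```text
clock: 18.7
tcp_pos: [0.6268, 0.0597, 0.0593]
orientation: [-0.758, -3.048, -0.0]
contact_force: [0.1, -0.5, 0.2]
grip_width: 0.0353
gripper_force: 40.6
```

```bash
python3 - <<'E'
from h import *
o=r.get_obs();v=o["orientation"];print(o["tcp_pos"],cv2.Rodrigues(v)[0][:,1])
p,W=cloud("side");save("g3.png",cv2.resize(p[170:250,180:320],None,fx=5,fy=5,interpolation=2));np.savez("s3.npz",p=p,W=W)
p,W=cloud("top");P=W.reshape(-1,3)
W=np.load("s3.npz")["W"];P=W.reshape(-1,3)
# pocket floor in the initial side view
P=np.load("side0.npz")["W"].reshape(-1,3);e=np.array([.883,-.469]);q=np.array([.469,.883]);d=P[:,:2]-[.628,.059]
a,b=d@e,d@q;m=(abs(a)<.04)&(abs(b)<.06)
for nm,k in(("floor",m&(P[:,2]>.003)&(P[:,2]<.010)&(abs(b)<.035)),("rim",m&(P[:,2]>.015)&(P[:,2]<.021))):
    print(nm,k.sum(),np.percentile(a[k],[1,99]),np.percentile(b[k],[1,99]))
E
```

```text
[0.62675052 0.05969078 0.05929665] [4.68584154e-01 8.83418861e-01 7.55939521e-05]
floor 203 [-0.03590921  0.02675223] [-0.0291854   0.02852988]
rim 476 [-0.03518537  0.03922525] [-0.04748451  0.04481628]
```

View pics/g3.png

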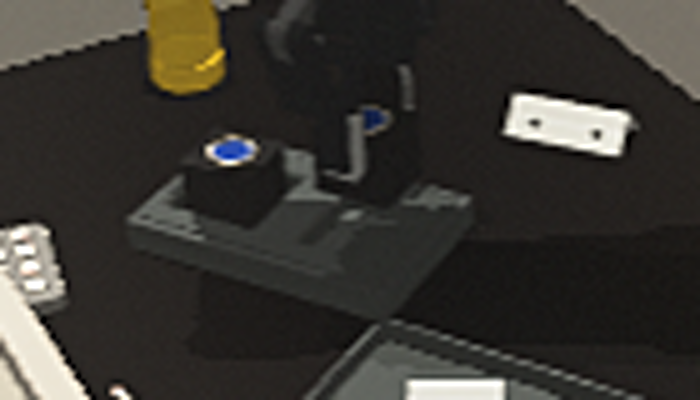

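The cube hangs upright over the empty pocket, and the side-view rim puts the pocket centre at (0.627, 0.058). I lower it.

Emit:
servo_tool(turn=[[0,0,0],[0,0,0],[0,0,0],[0,0,0],[0,0,0],[0,0,0]], slide=[[0.02,-0.05,0],[0.02,-0.05,-0.5],[0.02,-0.05,-0.9],[0.02,-0.05,-1.1],[0.02,-0.05,-1.29],[0.02,-0.05,-1.29]], hand=[0.25,0.25,0.25,0.25,0.25,0.25])

```text
clock: 19.55
tcp_pos: [0.628, 0.057, 0.0206]
orientation: [-0.76, -3.048, -0.0]
contact_force: [-2.1, 0.1, 4.9]
grip_width: 0.035
gripper_force: 41.5
```

Emit:
servo_tool(turn=[[0,0,0],[0,0,0],[0,0,0],[0,0,0],[0,0,0],[0,0,0],[0,0,0],[0,0,-1]], slide=[[0,0,-0.02],[0,0,-0.02],[0,0,0],[0,0,0],[0,0,0.6],[0,0,1.5],[0,0,2.5],[0,0,2.7]], hand=[0.25,0.6,0.6,0.6,0.6,0.8,1,1])

```text
clock: 20.55
tcp_pos: [0.6299, 0.0572, 0.1049]
orientation: [0.895, 3.007, 0.004]
contact_force: [-0.3, -0.6, -0.1]
grip_width: 0.0851
gripper_force: 0.0
```

Emit:
servo_tool(turn=[[0,0,-2],[0,0,-4],[0,0,-6],[0,0,-8],[0,0,-10],[0,0,-12],[0,0,-14],[0,0,-16]], slide=[[-0.9,0.4,0],[-1.8,0.8,0],[-2.7,1.2,0],[-3.6,1.6,0],[-4.5,2,0],[-5.4,2.4,0],[-6.3,2.8,0],[-7.13,3.1,0]], hand=[1,1,1,1,1,1,1,1])

```text
clock: 21.55
tcp_pos: [0.4135, 0.1511, 0.1021]
orientation: [-2.624, -1.726, -0.003]
contact_force: [-0.3, -0.1, -0.2]
grip_width: 0.0856
gripper_force: 0.0
```

```bash
python3 - <<'E'
from h import *
from m2 import rect
o=r.get_obs();v=o["orientation"];y=cv2.Rodrigues(v)[0][:,1];print(o["tcp_pos"],np.degrees(np.arctan2(y[1],y[0])))
for n in("top","side"):
    p,W=cloud(n);P=W.reshape(-1,3);np.savez(n+"4.npz",p=p,W=W)
    m=(np.hypot(P[:,0]-.628,P[:,1]-.058)<.03)&(P[:,2]>.032)&(P[:,2]<.05)
    if m.sum():print(n,"cube",m.sum(),cv2.minAreaRect(P[m][:,:2].astype(np.float32)),np.median(P[m][:,2]))
E
```

```text
[0.41350692 0.1510853  0.10207549] -23.313138098151235
top cube 314 ((0.6298675537109375, 0.059122517704963684), (0.03738575056195259, 0.04085291177034378), 62.132625579833984) 0.040820351216376116
side cube 200 ((0.6258136630058289, 0.05575254186987877), (0.03924570605158806, 0.040294401347637177), 61.72023010253906) 0.04122957450613238
```

Emit:
servo_tool(turn=[[0,0,-2],[0,0,-3.94],[0,0,-3.94],[0,0,-3.94],[0,0,-3.94],[0,0,-3.94],[0,0,-3.94],[0,0,-3.94]], slide=[[0.02,-0.03,0],[0.02,-0.03,-0.8],[0.02,-0.03,-2],[0.02,-0.03,-3],[0.02,-0.03,-3.27],[0.02,-0.03,-3.27],[0.02,-0.03,-3.27],[0.02,-0.03,-3.27]], hand=[1,1,1,1,1,0.9,0.5,0.5])

```text
clock: 22.65
tcp_pos: [0.4156, 0.1497, 0.0042]
orientation: [-2.877, -1.26, -0.004]
contact_force: [-1.4, -1.0, 9.3]
grip_width: 0.0509
gripper_force: 39.6
```

Emit:
servo_tool(turn=[[0,0,0],[0,0,0],[0,0,0],[0,0,0]], slide=[[0,0,0],[0,0,0],[0,0,0],[0,0,0]], hand=[0.4,0.4,0.4,0.4])

```text
clock: 23.15
tcp_pos: [0.4156, 0.1497, 0.0043]
orientation: [-2.877, -1.26, -0.004]
contact_force: [-0.9, 0.4, 8.6]
grip_width: 0.0509
gripper_force: 39.8
```

The cube is seated and the medium angle is gripped at 51 mm. Next I lift it and get the large angle's ridge more precisely with plane fits.

Emit:
servo_tool(turn=[[0,0,0],[0,0,0],[0,0,2],[0,0,4],[0,0,6],[0,0,8],[0,0,8],[0,0,8]], slide=[[0,0,0.8],[0,0,2],[1,0.3,2.5],[2.2,0.6,2.5],[3.4,0.9,2.5],[4.6,1.3,2.5],[5.58,1.64,2.5],[5.58,1.64,2.5]], hand=[0.4,0.4,0.4,0.4,0.4,0.4,0.4,0.4])

```text
clock: 24.15
tcp_pos: [0.5843, 0.1993, 0.0789]
orientation: [2.271, 2.168, 0.004]
contact_force: [-0.6, -0.9, -0.7]
grip_width: 0.0508
gripper_force: 42.0
```

```bash
cat > ang.py <<'E'
from h import *
from scipy.optimize import least_squares
def fit(W,x0,y0,dir0,zr,half,lo,L,dz=.012):
    """roof model: z = zt - |across|; params cx,cy,dir,zt ; ends give the length centre"""
    P=W.reshape(-1,3);e=np.array([np.cos(np.radians(dir0)),np.sin(np.radians(dir0))]);q=np.array([-e[1],e[0]])
    d=P[:,:2]-[x0,y0];m=(abs(d@e)<L/2+.006)&(abs(d@q)<half-.002)&(P[:,2]>lo)&(P[:,2]<zr+dz)
    Q=P[m];d=d[m]
    def res(p):
        n=np.array([-np.sin(p[1]),np.cos(p[1])]);return (Q[:,2]-(p[2]-abs(d@n-p[0])))*1e3
    s=least_squares(res,[0,np.radians(dir0),zr],loss="soft_l1");c=s.x
    k=abs(res(c))<2.5
    ee=np.array([np.cos(c[1]),np.sin(c[1])]);n=np.array([-ee[1],ee[0]])
    a=(d@ee)[k];l,h=np.percentile(a,[1.5,98.5]);xy=np.array([x0,y0])+n*c[0]+ee*(l+h)/2
    print("n %d of %d ridge mid %.4f %.4f dir %.2f top %.4f len %.4f rms %.2f sides %d/%d"%(k.sum(),len(k),*xy,np.degrees(c[1]),c[2],h-l,np.std(res(c)[k]),((d@n-c[0])[k]>0).sum(),((d@n-c[0])[k]<0).sum()))
E
python3 - <<'E'
from ang import *
for f in("top0","side0","top4","side4"):
    W=np.load(f+".npz")["W"];print(f);fit(W,.584,.1995,2,.0334,.0283,.008,.04)
    fit(W,.5275,-.051,-24,.0191,.017,.003,.064)
    if f[-1]=="0":fit(W,.4155,.1505,-43,.0247,.0226,.004,.052)
o=r.get_obs();v=o["orientation"];y=cv2.Rodrigues(v)[0][:,1];print(o["tcp_pos"],np.degrees(np.arctan2(y[1],y[0])))
p,W=cloud("side");save("g5.png",cv2.resize(p[190:290,210:360],None,fx=5,fy=5,interpolation=2))
np.savez("side5.npz",p=p,W=W);z=o["tcp_pos"][2]-.0043
fit(W,*o["tcp_pos"][:2],np.degrees(np.arctan2(y[1],y[0]))%180-180*0,.0247+z,.0226,.004+z,.052)
E
```

```text
top0
n 351 of 408 ridge mid 0.5860 0.2007 dir -1.12 top 0.0344 len 0.0392 rms 1.27 sides 162/189
n 334 of 381 ridge mid 0.5282 -0.0508 dir -21.41 top 0.0195 len 0.0617 rms 1.23 sides 177/157
n 368 of 435 ridge mid 0.4161 0.1510 dir -45.70 top 0.0254 len 0.0505 rms 1.20 sides 180/188
side0
n 252 of 324 ridge mid 0.5822 0.1967 dir -1.53 top 0.0340 len 0.0384 rms 1.27 sides 242/10
n 125 of 190 ridge mid 0.5239 -0.0546 dir -21.08 top 0.0197 len 0.0623 rms 1.30 sides 114/11
n 245 of 291 ridge mid 0.4120 0.1475 dir -45.43 top 0.0251 len 0.0511 rms 1.26 sides 228/17
top4
n 352 of 406 ridge mid 0.5859 0.2008 dir 0.04 top 0.0345 len 0.0389 rms 1.26 sides 168/184
n 312 of 379 ridge mid 0.5282 -0.0508 dir -21.78 top 0.0195 len 0.0620 rms 1.31 sides 161/151
side4
n 258 of 327 ridge mid 0.5822 0.1969 dir -1.15 top 0.0339 len 0.0383 rms 1.30 sides 247/11
n 139 of 206 ridge mid 0.5231 -0.0542 dir -22.11 top 0.0195 len 0.0622 rms 1.39 sides 119/20
[0.58425156 0.19931321 0.07892522] -2.669895529628998
n 294 of 424 ridge mid 0.5834 0.1958 dir 176.25 top 0.0999 len 0.0523 rms 1.22 sides 19/275
```

View pics/g5.png

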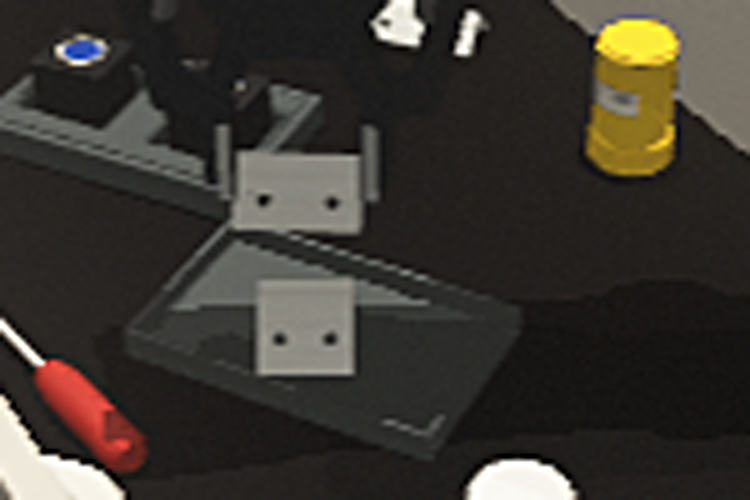

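The medium angle hangs level over the large one. In the side view it needs about +2.2° of turn and a 1 mm shift, so I apply those and lower it.

Emit:
servo_tool(turn=[[0,0,0.44],[0,0,0.44],[0,0,0.44],[0,0,0.44],[0,0,0.44],[0,0,0.44],[0,0,0.44],[0,0,0.44]], slide=[[-0.03,0.02,0],[-0.03,0.02,-0.7],[-0.03,0.02,-1.3],[-0.03,0.02,-1.7],[-0.03,0.02,-1.85],[-0.03,0.02,-1.95],[-0.03,0.02,-2.03],[-0.03,0.02,-2.03]], hand=[0.4,0.4,0.4,0.4,0.4,0.4,0.4,0.4])

```text
clock: 25.2
tcp_pos: [0.5821, 0.2001, 0.018]
orientation: [2.23, 2.212, 0.004]
contact_force: [0.6, 2.2, 3.5]
grip_width: 0.0504
gripper_force: 42.2
```

```bash
python3 - <<'E'
from ang import *
o=r.get_obs();v=o["orientation"];y=cv2.Rodrigues(v)[0][:,1];print(o["tcp_pos"],np.degrees(np.arctan2(y[1],y[0])),o["contact_force"])
p,W=cloud("side");save("g6.png",cv2.resize(p[220:290,230:330],None,fx=6,fy=6,interpolation=2))
fit(W,.5825,.1965,-1,.0376,.0226,.02,.052)
E
```

```text
[0.58205499 0.20005963 0.01796847] -0.4722922552505405 [0.59394969 2.22874216 3.45755978]
n 244 of 366 ridge mid 0.5830 0.1964 dir -1.54 top 0.0391 len 0.0529 rms 1.32 sides 227/17
```

View pics/g6.png

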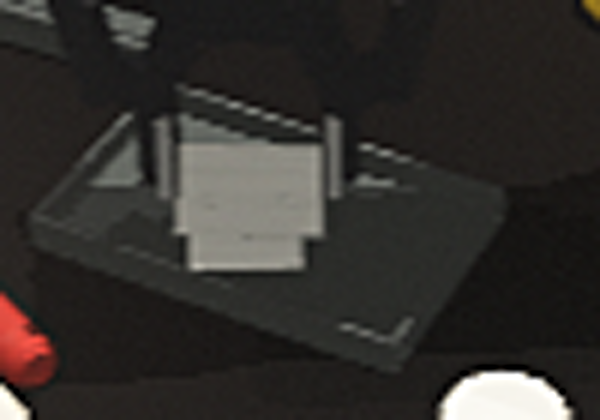

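The medium angle sits flat and centred, with an even overhang at both ends of the large one. I settle it the last millimetre, release, and go to the small angle.

Emit:
servo_tool(turn=[[0,0,0],[0,0,0],[0,0,0],[0,0,0],[0,0,0],[0,0,0],[0,0,0],[0,0,0]], slide=[[0,0,-0.04],[0,0,-0.04],[0,0,-0.04],[0,0,-0.04],[0,0,-0.04],[0,0,0.3],[0,0,1.2],[0,0,2.5]], hand=[0.4,0.4,0.75,0.75,0.75,0.75,0.8,1])

```text
clock: 26.25
tcp_pos: [0.5805, 0.1987, 0.0926]
orientation: [-2.231, -2.211, 0.003]
contact_force: [1.2, 0.8, 1.4]
grip_width: 0.0839
gripper_force: 0.0
```

Emit:
servo_tool(turn=[[0,0,-0.8],[0,0,-1.6],[0,0,-2.5],[0,0,-3.5],[0,0,-4.3],[0,0,-4.3],[0,0,-4.3],[0,0,-4.3]], slide=[[-0.4,-1.6,0],[-0.8,-3.2,0],[-1.2,-4.8,0],[-1.6,-6.6,0],[-1.85,-8,0],[-1.85,-8.4,0],[-1.85,-8.4,0],[-1.85,-8.4,0]], hand=[1,1,1,1,1,1,1,1])

```text
clock: 27.25
tcp_pos: [0.5262, -0.0511, 0.0922]
orientation: [-2.602, -1.76, -0.001]
contact_force: [0.1, 0.4, -0.0]
grip_width: 0.0858
gripper_force: 0.0
```

```bash
python3 - <<'E'
from ang import *
o=r.get_obs();v=o["orientation"];y=cv2.Rodrigues(v)[0][:,1];print(o["tcp_pos"],np.degrees(np.arctan2(y[1],y[0])))
for n in("top","side"):
    p,W=cloud(n);np.savez(n+"7.npz",p=p,W=W);print(n)
    fit(W,.584,.1985,-1,.0376,.0226,.02,.052); fit(W,.5275,-.052,-22,.0191,.017,.003,.064)
E
```

```text
[ 0.52619484 -0.05112053  0.09216303] -21.850913310468652
top
n 328 of 387 ridge mid 0.5841 0.2007 dir -1.37 top 0.0386 len 0.0507 rms 1.25 sides 153/175
n 135 of 169 ridge mid 0.5254 -0.0500 dir -21.90 top 0.0198 len 0.0571 rms 1.24 sides 118/17
side
n 248 of 319 ridge mid 0.5799 0.1968 dir -2.29 top 0.0381 len 0.0509 rms 1.30 sides 228/20
n 147 of 210 ridge mid 0.5233 -0.0541 dir -22.29 top 0.0192 len 0.0636 rms 1.31 sides 133/14
```

Emit:
servo_tool(turn=[[0,0,0],[0,0,0],[0,0,0],[0,0,0],[0,0,0],[0,0,0],[0,0,0],[0,0,0]], slide=[[0,-0.03,-0.8],[0,-0.03,-1.8],[0,-0.03,-2.6],[0,-0.03,-2.9],[0,-0.03,-3],[0,-0.03,-3],[0,-0.03,-3],[0,-0.03,-3]], hand=[1,1,1,1,1,0.85,0.65,0.55])

```text
clock: 28.35
tcp_pos: [0.5263, -0.0537, 0.0033]
orientation: [2.604, 1.756, 0.003]
contact_force: [-1.3, 0.9, 5.0]
grip_width: 0.0619
gripper_force: 42.1
```

Emit:
servo_tool(turn=[[0,0,0],[0,0,0],[0,0,0],[0,0,0]], slide=[[0,0,0],[0,0,0],[0,0,0],[0,0,0]], hand=[0.55,0.55,0.55,0.55])

```text
clock: 28.85
tcp_pos: [0.5263, -0.0537, 0.0033]
orientation: [2.604, 1.756, 0.002]
contact_force: [-1.0, 0.7, 4.7]
grip_width: 0.0622
gripper_force: 42.2
```

Emit:
servo_tool(turn=[[0,0,0],[0,0,0],[0,0,1],[0,0,2],[0,0,3],[0,0,4.15],[0,0,4.15],[0,0,4.15]], slide=[[0,0,0.8],[0,0.3,2],[0.4,2,2.6],[0.8,3.7,2.6],[1.2,5.4,2.6],[1.6,7.1,2.6],[1.86,8.39,2.6],[1.86,8.39,2.6]], hand=[0.55,0.55,0.55,0.55,0.55,0.55,0.55,0.55])

```text
clock: 29.85
tcp_pos: [0.5816, 0.203, 0.0806]
orientation: [-2.238, -2.203, -0.004]
contact_force: [-1.0, -0.4, -0.3]
grip_width: 0.0621
gripper_force: 44.0
```

Emit:
servo_tool(turn=[[0,0,0],[0,0,0]], slide=[[0,0,0],[0,0,0]], hand=[0.55,0.55])

```text
clock: 30.1
tcp_pos: [0.5815, 0.1961, 0.0804]
orientation: [2.248, 2.194, -0.001]
contact_force: [0.7, 0.1, -0.2]
grip_width: 0.0619
gripper_force: 44.0
```

```bash
python3 - <<'E'
from ang import *
o=r.get_obs();v=o["orientation"];y=cv2.Rodrigues(v)[0][:,1];t=o["tcp_pos"];print(t,np.degrees(np.arctan2(y[1],y[0])))
p,W=cloud("side");save("g8.png",cv2.resize(p[190:290,210:360],None,fx=5,fy=5,interpolation=2))
z=t[2]-.0033
fit(W,t[0]-.001,t[1]-.002,-1,.0191+z,.017,.004+z,.064)
fit(W,.5805,.197,-1,.0376,.0226,.02,.052)
E
```

```text
[0.58148067 0.19611431 0.08040593] -1.3850017144916298
n 244 of 346 ridge mid 0.5801 0.1757 dir -1.34 top 0.1158 len 0.0613 rms 1.29 sides 244/0
n 239 of 314 ridge mid 0.5798 0.1967 dir -2.62 top 0.0383 len 0.0510 rms 1.25 sides 218/21
```

View pics/g8.png

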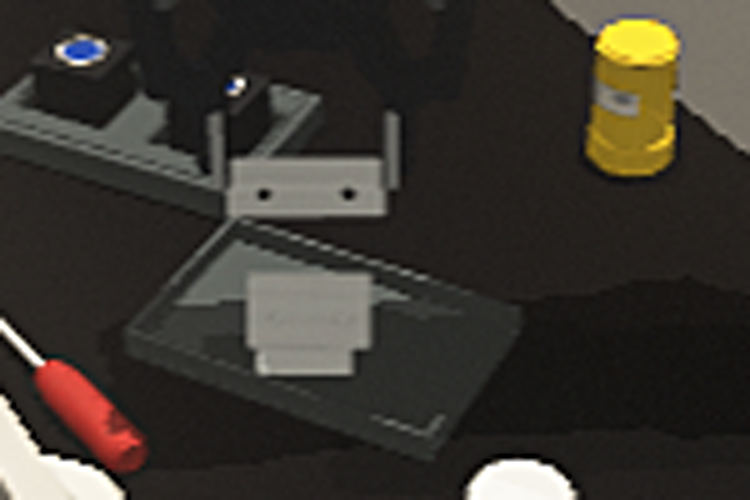

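The small angle hangs level above the pair and needs about +2 mm in y. I correct that and lower it.

Emit:
servo_tool(turn=[[0,0,-0.08],[0,0,-0.08],[0,0,-0.08],[0,0,-0.08],[0,0,-0.08],[0,0,-0.08],[0,0,-0.08],[0,0,-0.08]], slide=[[0,0.06,0],[0,0.06,-0.6],[0,0.06,-1.1],[0,0.06,-1.4],[0,0.06,-1.6],[0,0.06,-1.7],[0,0.06,-1.78],[0,0.06,-1.78]], hand=[0.55,0.55,0.55,0.55,0.55,0.55,0.55,0.55])

```text
clock: 31.15
tcp_pos: [0.582, 0.1992, 0.0272]
orientation: [2.253, 2.188, 0.001]
contact_force: [0.7, -1.1, 1.5]
grip_width: 0.062
gripper_force: 44.2
```

```bash
python3 - <<'E'
from ang import *
o=r.get_obs();v=o["orientation"];y=cv2.Rodrigues(v)[0][:,1];t=o["tcp_pos"];print(t,np.degrees(np.arctan2(y[1],y[0])),o["contact_force"])
p,W=cloud("side");save("g9.png",cv2.resize(p[220:290,230:330],None,fx=6,fy=6,interpolation=2))
E
```

```text
[0.58198136 0.19919332 0.02715627] -1.6874328959443272 [ 0.67093909 -1.14889545  1.5428749 ]
```

View pics/g9.png

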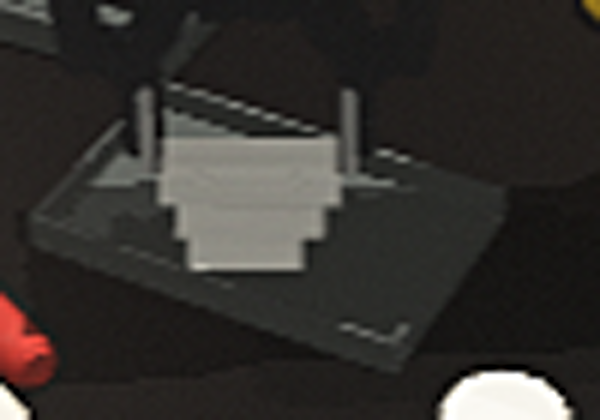

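The three angles are stacked with even steps at both ends. I lower the last millimetre, release and back off.

Emit:
servo_tool(turn=[[0,0,0],[0,0,0],[0,0,0],[0,0,0],[0,0,0],[0,0,0],[0,0,0],[0,0,0]], slide=[[0,0,-0.04],[0,0,-0.04],[0,0,-0.04],[0,0,-0.04],[0,0,-0.04],[0,0,0.3],[0,0,1.5],[0,0,3.5]], hand=[0.55,0.55,0.9,0.9,0.9,0.9,0.9,0.9])

```text
clock: 32.2
tcp_pos: [0.5801, 0.1994, 0.1317]
orientation: [-2.252, -2.189, 0.006]
contact_force: [1.0, 1.7, 0.3]
grip_width: 0.0771
gripper_force: 0.0
```

Emit:
servo_tool(turn=[[0,0,0],[0,0,0],[0,0,0],[0,0,0],[0,0,0],[0,0,0],[0,0,0],[0,0,0]], slide=[[0,-1.5,1],[0,-3,2],[0,-4.5,2],[0,-6,2],[0,-7.5,2],[0,-8,2],[0,-8,2],[0,-8,2]], hand=[0.9,0.9,0.9,0.9,0.9,0.9,0.9,0.9])

```text
clock: 33.2
tcp_pos: [0.5817, -0.0382, 0.1917]
orientation: [-2.25, -2.191, -0.001]
contact_force: [-0.3, -0.6, 1.0]
grip_width: 0.0766
gripper_force: 0.0
```

```bash
python3 - <<'E'
from ang import *
for n in("top","side"):
    p,W=cloud(n);print(n);fit(W,.583,.199,-1.5,.0418,.0165,.028,.064)
    if n=="top":save("f1.png",cv2.resize(p[120:310,130:370],None,fx=3.3,fy=3.1,interpolation=2))
    P=W.reshape(-1,3)
    for nm,x,y,lo,hi in(("clear",.505,.364,.06,.085),("black",.437,.399,.06,.085),("cube",.628,.058,.032,.05)):
        m=(np.hypot(P[:,0]-x,P[:,1]-y)<.025)&(P[:,2]>lo)&(P[:,2]<hi);print(nm,m.sum(),np.median(P[m][:,2]),P[m][:,2].std())
E
```

```text
top
n 312 of 359 ridge mid 0.5844 0.2008 dir -1.31 top 0.0428 len 0.0619 rms 1.28 sides 131/181
clear 274 0.07176442964693598 0.002455249609355673
black 284 0.07185287517154833 0.0026761299906247205
cube 305 0.0410244878140011 0.002044573169884334
side
n 248 of 300 ridge mid 0.5808 0.1968 dir -2.25 top 0.0424 len 0.0614 rms 1.28 sides 231/17
clear 356 0.07167668217211023 0.003335636702288116
black 407 0.07151799175467267 0.003363536886422182
cube 196 0.04102671184398392 0.0030821315616837677
```

View pics/f1.png

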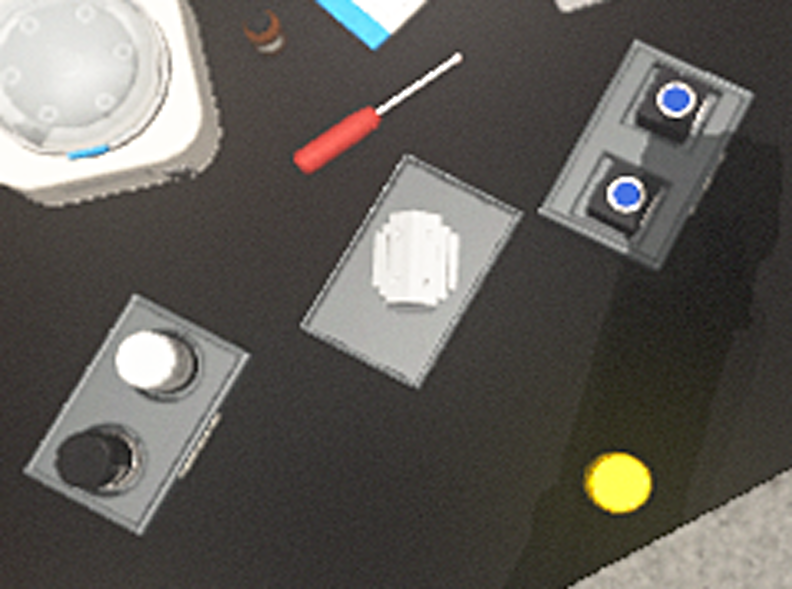

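The final top view shows the canisters in their wells at (150,362) and (92,462), the cube in its pocket at (625,195) and the nested stack at (415,258). All measured heights match full seating, so I hand in.

```bash
python3 -c "
from bench import r
print(r.hand_in())"
```

```text
the job is handed in; nothing more can be done
None
```

The job is handed in at about 33 s of the 99 s allowed: both canisters are in the wells, the cube is in the empty pocket, and the medium and small angles are nested on the large one, with camera heights within about 1 mm of fully seated; no verdict came back.

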